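# Put the kiln furniture away after a firing

### The job

Sort the kiln furniture lying on the bench: lay both square posts flat on the floor of the long tray, lengthwise along it, stand both round props upright on the floor of the square box, and lay the ring flat in the round dish. It is brittle, so set every piece down rather than dropping it, and let go of it. Leave the mug and the small vase standing where they are.

Things in the scene. Friction and masses are not known exactly. Their poses are not given: they have to be found in the camera images.
- post_a_mid (a point): cream fireclay kiln post: square bar 70 x 28 x 28 mm with a small dark bore in each end, about 80 g, lying on the table. This point is the bar's centre (14 mm up); x axis along its 70 mm length. The two posts are alike
- post_b_mid (a point): cream fireclay kiln post: square bar 70 x 28 x 28 mm with a small dark bore in each end, about 80 g, lying on the table. This point is the bar's centre (14 mm up); x axis along its 70 mm length. The two posts are alike
- prop_a_mid (a point): cream fireclay kiln prop: plain round cylinder 36 mm in diameter, 45 mm tall, about 90 g, standing on end on the table, dark cross-shaped notches on its top face. This point is its centre (22.5 mm up); z axis along the cylinder. The two props are alike
- prop_b_mid (a point): cream fireclay kiln prop: plain round cylinder 36 mm in diameter, 45 mm tall, about 90 g, standing on end on the table, dark cross-shaped notches on its top face. This point is its centre (22.5 mm up); z axis along the cylinder. The two props are alike
- ring_mid (a point): cream fireclay setting ring lying flat: 52 mm outer diameter, 30 mm hole, 22 mm high, about 60 g. This point is its centre (11 mm up, in the middle of the hole); z along its axis
- tray: long open wooden tray, fixed to the bench: outside 100 mm (its x) by 210 mm (its y, lengthwise) by 18 mm high, walls and floor 5 mm thick, so the inside is 90 x 200 mm and the inner floor is 5 mm up; wide enough for one post's width plus fingers, so put the posts end to end. Origin: centre of its underside, on the bench; z up
- crate: square open wooden box, fixed to the bench: outside 150 x 150 mm, 25 mm high, walls and floor 5 mm thick (inside 140 x 140 mm, inner floor 5 mm up). Origin: centre of its underside, on the bench; x and y along its sides, z up
- dish: shallow round terracotta dish, fixed to the bench: 154 mm outer diameter at the rim, 18 mm high, wall and flat floor 5 mm thick, inner floor about 140 mm across and 5 mm up. Origin: centre of its underside, on the bench; z up
- mug: bystander: white mug, 68 mm in diameter, 70 mm tall, handle on its +y side, standing on the bench. Origin: centre of its underside; z up
- vase: bystander: small pale unglazed vase with a narrow neck, 68 mm across its belly, 70 mm tall. Origin: centre of its underside; z up

How it is judged (in metres and radians):
At the end, for the whole second after the job is handed in: Posts flat on the tray's floor, within 0.35 rad of lengthwise; props upright on the box's floor; ring flat on the dish's floor, within 60 mm of its centre (flat, upright: within 0.1 rad); all at rest; mug and vase upright, within 30 mm of their starts (x of post_a_mid in the frame of tray between -0.04 and 0.04 m and y of post_a_mid in the frame of tray between -0.085 and 0.085 m and z of post_a_mid in the frame of tray between 0.012 and 0.026 m and angle between post_a_mid's own x axis and vertical between 1.47 and 1.67 rad and angle between the x axis of each of post_a_mid, post_b_mid and the y axis of tray, either way round below 0.35 rad and x of post_b_mid in the frame of tray between -0.04 and 0.04 m and y of post_b_mid in the frame of tray between -0.085 and 0.085 m and z of post_b_mid in the frame of tray between 0.012 and 0.026 m and angle between post_b_mid's own x axis and vertical between 1.47 and 1.67 rad and x of prop_a_mid in the frame of crate between -0.065 and 0.065 m and y of prop_a_mid in the frame of crate between -0.065 and 0.065 m and z of prop_a_mid in the frame of crate between 0.022 and 0.034 m and (angle between prop_a_mid's own z axis and vertical below 0.1 rad or angle between prop_a_mid's own z axis and vertical above 3.04 rad) and x of prop_b_mid in the frame of crate between -0.065 and 0.065 m and y of prop_b_mid in the frame of crate between -0.065 and 0.065 m and z of prop_b_mid in the frame of crate between 0.022 and 0.034 m and (angle between prop_b_mid's own z axis and vertical below 0.1 rad or angle between prop_b_mid's own z axis and vertical above 3.04 rad) and horizontal distance between ring_mid and dish below 0.06 m and z of ring_mid in the frame of dish between 0.011 and 0.022 m and (angle between ring_mid's own z axis and vertical below 0.1 rad or angle between ring_mid's own z axis and vertical above 3.04 rad) and linear speed of each of post_a, post_b, prop_a, prop_b, ring below 0.02 m/s and angular speed of each of post_a, post_b, prop_a, prop_b, ring below 0.3 rad/s and distance of each of mug, vase from where it was at the start of the episode below 0.03 m and angle between each of mug, vase's own z axis and vertical below 0.2 rad); the robot touches nothing.
It fails at once if the mug is shoved more than 30 mm or tipped (distance of mug from where it was at the start of the episode above 0.03 m or angle between mug's own z axis and vertical above 0.4 rad).
It fails at once if the vase is shoved more than 30 mm or tipped (distance of vase from where it was at the start of the episode above 0.03 m or angle between vase's own z axis and vertical above 0.4 rad).
It fails at once if a piece is dropped or thrown: faster than 0.75 m/s while not held (a fall of about 30 mm) ((linear speed of post_a above 0.75 m/s and contact force between the fingers and post_a below 0.05 N) or (linear speed of post_b above 0.75 m/s and contact force between the fingers and post_b below 0.05 N) or (linear speed of prop_a above 0.75 m/s and contact force between the fingers and prop_a below 0.05 N) or (linear speed of prop_b above 0.75 m/s and contact force between the fingers and prop_b below 0.05 N) or (linear speed of ring above 0.75 m/s and contact force between the fingers and ring below 0.05 N)).
It also fails if it takes over 122 s, if anything falls off the work surface, if the arm or the gripper's body presses on something with over 40 N, if the wrist force passes 120 N, or if a joint passes its speed limit or range.

### The arm

A 7-joint arm with a two-finger parallel gripper is mounted at the origin on the work surface. World frame = base frame: x ahead of the robot, y to its left, z up, the work surface at z = 0. Lengths are in mm, angles in rad, forces in N, time in s.
With the tool pointing down it reaches from about 425 to 975 mm from the base axis. Payload 16.7 kg.
Tool frame: the origin (TCP) lies at the very end of the fingers, on their centre line; the grasp point (between the pads) lies 19 mm behind it; y points along the fingers, z is the direction in which the jaws open and shut, and the axes are right-handed (so a half turn about y gives the same grasp; the last joint's range is limited). The gripper opens to 85 mm and grips with 20 to 120 N. Pads are 22 mm wide; open, the fingers measure 114 mm over their backs; the gripper's body (76 mm by 85 mm) begins 54 mm behind the grasp point. The pads swing forward as they close: fully open they stand 13 mm farther back than shut.
Start: joints at [0.999, 0.426, 0.074, 1.606, -0.034, 1.111, -0.067], TCP at [276.928, -615.538, 231.302] pointing down, gripper open.
Joint ranges: [-2.85, 2.85], [-0.5, 2.14], [-1.23, 1.37], [0.21, 2.46], [-1.02, 4.16], [0.16, 2.05], [-2.73, 2.73]. Speed limits (rad/s): [1.89, 1.89, 2.39, 2.39, 3.01, 3.01, 3.01].

### API

Orientations are given as a unit quaternion [w, x, y, z].
In Python, from plant import arm gives the robot as it stands.
- The arm moves only by the shell command python3 -m creep 'ROWS' [OPENING]. ROWS is JSON, a list of rows, each a list of 6 numbers: the shift along the tool's x, y, z in m, then the turn, a rotation vector about the tool's x, y, z in degrees. In form: [[dx, dy, dz, ax, ay, az], ...]. A call has 1 to 10 rows; each row is the pose to reach, as a shift and turn from the pose commanded when the call began, along the tool's axes at that moment; what a row does not reach only later rows make up. A row lasts 1/10 s, in which the tool goes at most 50 mm and 8.59 degrees, less where a joint would pass 70% of its speed; a pose out of reach is approached as far as the arm can. A call with a gripper value outside its range is refused whole. OPENING is the opening in per cent of the stroke, from 0 (shut) to 100 (fully open), set as the call begins (- or left out, the last holds). The fingers move at their own pace and stop on an object; the grip force is fixed at half the most. Time passes only in rows, so rows that repeat a pose let the fingers close. It gives the time, the measured TCP pose, the force and the opening at its end, in the units of the state.
- arm.get_state(): the state, without advancing time (a new reading comes with each control period).
- arm.read_camera(name): name is "side" or "top" or "wrist"; returns the picture (480x640x3 uint8, blue, green, red); there is no depth.
- arm.camera_model(name): a dict with "vfov" (degrees; the focal length in pixels is half the picture's height over the tangent of half this angle, whatever the lens; pixels are square), "cx", "cy" (the principal point, pixels), "camera_from_world" (4x4, takes a point from world to camera coordinates); the wrist camera has in their place "tool_from_camera" (4x4, takes a point from camera to tool coordinates, whose origin is the TCP and whose axes are the tool frame's). Camera axes: x right, y up, looking along -z (the intrinsics and any distortion apply to the point x, -y, -z); pixel columns grow to the right and rows downward; lengths in mm; the calibration is good to about 2 mm. A picture is of the moment at which its call begins: read the wrist's pose just before it. camera_model takes no time and is no camera call.
- arm.finish_job(): hands the job in, once; it reports no verdict.
The state is a dict: "t": time; "joints": joint angles; "qvel": joint speeds; "effort": joint torques, N m; "tcp_pos": TCP position; "tcp_rot": TCP orientation; "wrist_force": force on the tool from outside, world axes, zero at the start; "torque": the same for the moment, N m; "gripper_width": opening from 0.0 (shut) to 1.0 (fully open).
Only numpy, scipy, OpenCV 4.12 (cv2) and the standard library are available. Lean on these libraries where they do the work, as an engineer would, in place of code of your own. Each camera call takes 0.05 s, during which the arm holds its last target. There are 200 camera calls.

## Working session

There is one attempt and no reset: what is moved stays moved. The work goes in short steps, Python scripts to look and compute and a shell command to move; the robot and the scene stay as the last step left them, time stands still between calls to the robot, and variables do not carry over. Pictures are saved under pics/ and viewed, about 12 in all and at most 16, crops included, and the job is handed in when it is done.

```bash
mkdir -p pics; ls; python3 - <<'E'
from plant import arm
import cv2,numpy as np
np.set_printoptions(precision=3,suppress=True)
print(arm.get_state())
for n in("side","top","wrist"):
    print(n,arm.camera_model(n))
    cv2.imwrite(f"pics/{n}0.png",arm.read_camera(n))
E
```

```text
pics
{'t': 0.0, 'joints': array([ 0.998,  0.427,  0.074,  1.607, -0.034,  1.111, -0.067]), 'qvel': array([-0.002,  0.   , -0.001, -0.002,  0.001,  0.   ,  0.001]), 'effort': array([  0.002, -94.983,   3.762, -46.351,   0.019,   0.01 ,  -0.   ]), 'tcp_pos': array([ 276.822, -615.197,  230.626]), 'tcp_rot': array([ 0.148, -0.149,  0.692, -0.691]), 'wrist_force': array([-0.325, -1.293, -0.148]), 'torque': array([-0.012,  0.003, -0.01 ]), 'gripper_width': 0.99903792707278}
side {'vfov': 52.765514863579455, 'cx': 316.82104081258666, 'cy': 237.47500819405087, 'camera_from_world': array([[   -0.757,    -0.653,    -0.008,   366.671],
       [    0.371,    -0.44 ,     0.818,  -210.325],
       [   -0.538,     0.616,     0.575, -1000.448],
       [    0.   ,     0.   ,     0.   ,     1.   ]])}
top {'vfov': 54.86329606804552, 'cx': 321.5529094252231, 'cy': 235.21784573061407, 'camera_from_world': array([[   0.006,   -1.   ,   -0.017,    9.453],
       [   0.992,    0.004,    0.125, -490.848],
       [  -0.125,   -0.018,    0.992, -970.462],
       [   0.   ,    0.   ,    0.   ,    1.   ]])}
wrist {'vfov': 70.72417934255803, 'cx': 322.3211310444427, 'cy': 233.90363359713498, 'tool_from_camera': array([[  -0.   ,   -0.947,   -0.323,  -83.237],
       [  -0.001,    0.323,   -0.947, -143.808],
       [   1.   ,   -0.   ,   -0.001,   -0.929],
       [   0.   ,    0.   ,    0.   ,    1.   ]])}
```

View pics/top0.png

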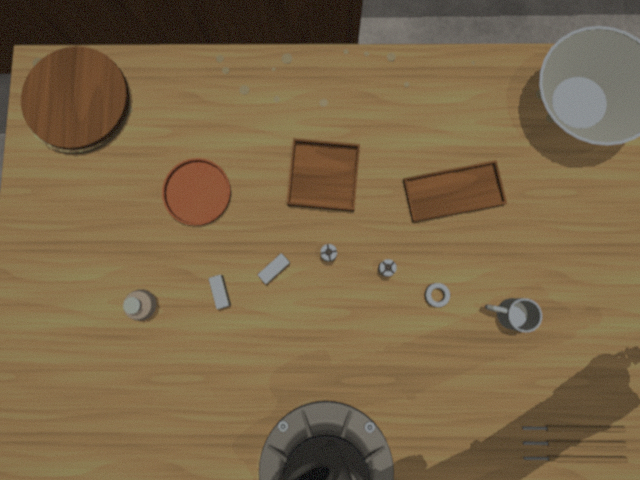

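View pics/side0.png

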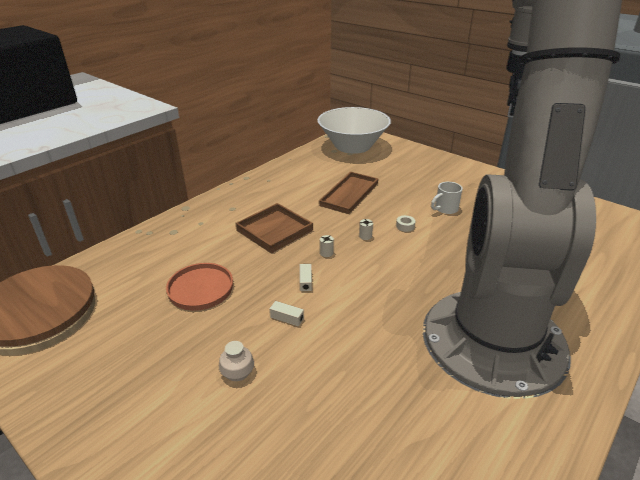

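```bash
cat > h.py <<'E'
import numpy as np,cv2
from plant import arm
from scipy.spatial.transform import Rotation as R
np.set_printoptions(precision=2,suppress=True)
def tool(s=None):
    s=s or arm.get_state(); w,x,y,z=s["tcp_rot"]; T=np.eye(4)
    T[:3,:3]=R.from_quat([x,y,z,w]).as_matrix(); T[:3,3]=s["tcp_pos"]; return T
def cam(n,T=None):
    m=arm.camera_model(n); f=240/np.tan(np.radians(m["vfov"]/2))
    C=np.linalg.inv(T@m["tool_from_camera"]) if n=="wrist" else m["camera_from_world"]
    return C,f,m["cx"],m["cy"]
def ray(c,px):
    C,f,cx,cy=c; d=np.array([(px[0]-cx)/f,-(px[1]-cy)/f,-1]); W=np.linalg.inv(C)
    d=W[:3,:3]@d; return W[:3,3],d/np.linalg.norm(d)
def proj(c,p):
    C,f,cx,cy=c; q=C[:3,:3]@np.asarray(p,float)+C[:3,3]; return np.array([cx+f*q[0]/-q[2],cy-f*q[1]/-q[2]])
def plane(c,px,z):
    o,d=ray(c,px); return o+d*(z-o[2])/d[2]
def tri(*cp):  # least squares crossing of rays, with the miss
    A=np.zeros((3,3));b=np.zeros(3);L=[ray(c,p) for c,p in cp]
    for o,d in L: P=np.eye(3)-np.outer(d,d);A+=P;b+=P@o
    x=np.linalg.solve(A,b); return x,max(np.linalg.norm(np.cross(x-o,d)) for o,d in L)
def blob(im,px,smax=70,vmin=95,win=45):
    h=cv2.cvtColor(im,cv2.COLOR_BGR2HSV); m=((h[...,1]<smax)&(h[...,2]>vmin)).astype(np.uint8)
    m=cv2.morphologyEx(m,cv2.MORPH_CLOSE,np.ones((3,3)))
    w=np.zeros_like(m);x,y=map(int,px);w[max(0,y-win):y+win,max(0,x-win):x+win]=1
    n,l,st,ce=cv2.connectedComponentsWithStats(m*w)
    k=1+np.argmax(st[1:,4]) if l[y,x]==0 else l[y,x]
    c=max(cv2.findContours((l==k).astype(np.uint8),0,2)[0],key=cv2.contourArea)
    M=cv2.moments(c); return np.array([M["m10"]/M["m00"],M["m01"]/M["m00"]]),cv2.minAreaRect(c),c
E
python3 - <<'E'
from h import *
t,s=cv2.imread("pics/top0.png"),cv2.imread("pics/side0.png"); ct,cs=cam("top"),cam("side")
for n,a,b in[("postL",(220,292),(286,314)),("postR",(274,268),(305,278)),("propL",(328,253),(327,246)),("propR",(388,268),(366,230)),("ring",(432,288),(405,224)),("vase",(138,306),(236,362)),("mug",(520,316),(450,198))]:
    pa,ra,_=blob(t,a,win=28);pb,rb,_=blob(s,b,win=28)
    x,e=tri((ct,pa),(cs,pb)); print(n,pa,ra[1:],pb,rb[1:],x,e,"r",np.hypot(*x[:2]))
for n,a,b in[("crate",[(294,140),(359,145),(354,211),(289,206)],[(236,228),(277,206),(313,227),(274,250)]),("tray",[(403,180),(496,163),(506,203),(412,222)],[(320,190),(362,173),(379,181),(346,211)])]:
    x,e=tri((ct,np.mean(a,0)),(cs,np.mean(b,0)));print(n,x,e)
    P=np.array([plane(ct,p,x[2]) for p in a]);print(P,np.linalg.norm(np.roll(P,-1,0)-P,axis=1))
print("dish",tri((ct,(197,192)),(cs,(200.5,285))))
cv2.imwrite("pics/c1.png",np.vstack([cv2.resize(t[125:235,150:515],None,fx=2.19,fy=2.19,interpolation=2),cv2.resize(s[165:312,160:390],(800,511*1),interpolation=2)])[:,:800][:600] if 0 else np.vstack([cv2.resize(t[125:325,150:515],(800,438))]))
cv2.imwrite("pics/c2.png",cv2.resize(s[165:335,160:430],(800,504),interpolation=2))
E
```

```text
postL [218.19 291.49] ((33.95498275756836, 13.58199405670166), 75.96376037597656) [285.74 312.84] ((34.77886199951172, 17.598224639892578), 17.35402488708496) [368.79 235.77  17.99] 0.3084494233524188 r 437.7149868443849
postR [273.1  268.29] ((13.676610946655273, 33.37390899658203), 48.01278305053711) [305.4  277.16] ((26.45884132385254, 11.750603675842285), 87.70938873291016) [419.21 117.27  15.39] 0.42198215384365817 r 435.30042503680454
propL [328.28 251.75] ((16.0, 16.0), 90.0) [326.18 245.46] ((21.0, 13.0), 90.0) [455.37  -2.94  24.21] 0.20445653258777782 r 455.3824277305115
propR [387.96 267.14] ((16.970561981201172, 16.26345443725586), 45.0) [365.68 228.86] ((20.0, 12.0), 90.0) [ 423.52 -131.35   22.66] 0.7523504782331976 r 443.42060871152233
ring [437.71 294.45] ((25.0, 24.0), 90.0) [405.42 222.95] ((16.0, 18.0), 90.0) [ 365.81 -239.26   11.77] 0.9197919496099433 r 437.1032731845474
vase [137.12 304.69] ((26.870054244995117, 28.991378784179688), 45.0) [235.59 361.2 ] ((36.769554138183594, 35.35533905029297), 45.0) [339.11 403.66  34.8 ] 0.5888540780697574 r 527.1937951766178
mug [523.09 314.37] ((49.47563552856445, 33.55359649658203), 39.55966567993164) [447.21 197.48] ((28.207149505615234, 32.32361602783203), 10.784297943115234) [ 328.64 -410.13   31.12] 4.857556973118853 r 525.5548048086786
crate [629.14   7.69   8.62] 0.1436314579826639
[[711.66  76.3    8.62]
 [699.95 -71.34   8.62]
 [548.18 -59.61   8.62]
 [559.09  85.43   8.62]] [148.1  152.22 145.45 152.84]
tray [ 587.41 -280.26   21.97] 1.7297877676964517
[[ 615.64 -167.31   21.97]
 [ 654.49 -373.15   21.97]
 [ 564.52 -391.23   21.97]
 [ 521.77 -185.43   21.97]] [209.47  91.77 210.19  95.6 ]
dish (array([590.28, 292.82,  11.  ]), np.float64(0.33687610201587015))
```

View pics/c1.png

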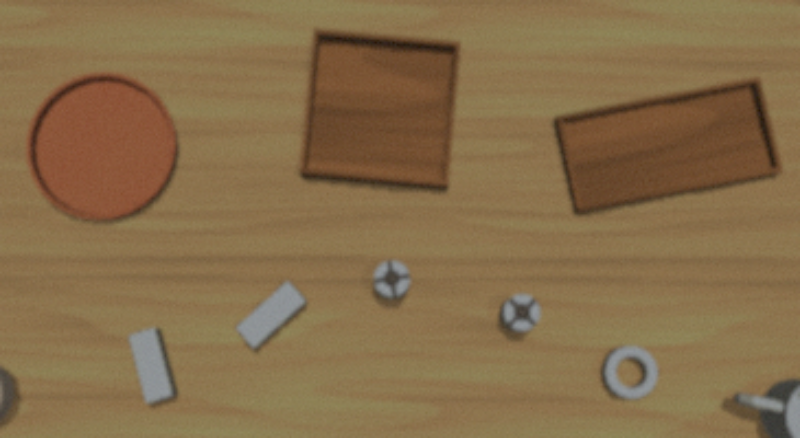

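View pics/c2.png

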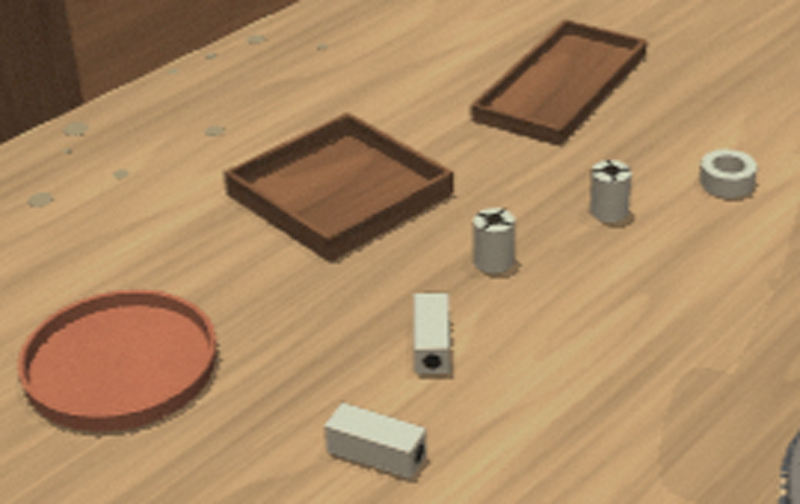

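```bash
cat >> h.py <<'E'
def plan(p,yaw=None,T=None):
    """shift (m) and turn (deg) in tool axes to put TCP at p, tool down, jaws along world heading yaw (deg, mod 180)"""
    T=tool() if T is None else T; z=T[:3,2]; cur=np.degrees(np.arctan2(z[1],z[0]))
    d=0 if yaw is None else (yaw-cur+90)%180-90
    a=np.radians(cur+d); Z=np.array([np.cos(a),np.sin(a),0]);Y=np.array([0,0,-1.]);G=np.c_[np.cross(Y,Z),Y,Z]
    return np.round(np.r_[T[:3,:3].T@(np.asarray(p)-T[:3,3])/1e3,R.from_matrix(T[:3,:3].T@G).as_rotvec(degrees=True)],4), "jaw now %.1f"%cur
E
python3 - <<'E'
from h import *
ct,cs=cam("top"),cam("side")
for n,a,b,h in[("crate",[(317,31),(458,43),(446,188),(302,177)],[(226,180),(347,115),(453,180),(332,240)],25),("tray",[(555,120),(759,81),(779,172),(578,213)],[(472,108),(566,21),(646,42),(562,133)],18)]:
    a=np.array(a)/2.192+[150,125];b=np.array(b)/2.963+[160,165]
    x,e=tri((ct,a.mean(0)),(cs,b.mean(0)));print(n,"top",x,e,"side@h",plane(cs,b.mean(0),h))
    for c,q in((ct,a),(cs,b)):
        P=np.array([plane(c,p,h) for p in q]);D=np.roll(P,-1,0)-P;print(np.linalg.norm(D,axis=1),np.degrees(np.arctan2(D[:,1],D[:,0])))
print("dish",plane(cs,np.array((118.5,352))/2.963+[160,165],18))
for n,a in(("postL",(220,292)),("postR",(274,268))):
    _,r,c=blob(cv2.imread("pics/top0.png"),a,win=28); bx=cv2.boxPoints(r); P=np.array([plane(ct,p,28) for p in bx]);D=np.roll(P,-1,0)-P;print(n,np.linalg.norm(D,axis=1),np.degrees(np.arctan2(D[:,1],D[:,0])))
print(tool()); print(plan([366,-239,110]))
E
```

```text
crate top [628.35   8.6   17.3 ] 0.7182716287899851 side@h [620.53  16.82  25.  ]
[144.33 150.22 144.65 152.1 ] [-95.02 175.2   85.73  -4.92]
[152.97 155.78 138.1  140.2 ] [-91.51 172.87  82.33  -1.34]
tray top [ 592.6  -281.73   12.6 ] 1.6143023675283765 side@h [ 588.25 -273.18   18.  ]
[210.87  95.14 205.92  97.57] [ -78.84 -170.26  101.84   12.69]
[211.64  96.4  208.36  99.14] [ -78.64 -170.17  102.12   11.78]
dish [587.64 295.49  18.  ]
postL [29.2  72.93 28.94 72.91] [ -75.65 -164.07  104.29   16.14]
postR [71.61 29.78 71.39 29.63] [ -47.39 -137.4   132.49   43.02]
[[  -0.91   -0.      0.41  276.8 ]
 [  -0.41    0.     -0.91 -615.29]
 [   0.     -1.     -0.    230.76]
 [   0.      0.      0.      1.  ]]
(array([-0.24,  0.12, -0.31,  0.06,  0.  ,  0.  ]), 'jaw now -65.8')
```

```bash
sed -i 's/precision=2/precision=3/' h.py; cat > look.py <<'E'
# look.py NAME x y z : wrist picture, outline the piece nearest the projected guess
import sys; from h import *
n=sys.argv[1]; g=np.array(sys.argv[2:5],float); T=tool(); im=arm.read_camera("wrist"); c=cam("wrist",T)
print("tcp",T[:3,3],"guess px",proj(c,g)); cv2.imwrite(f"pics/{n}.png",im); np.save(f"pics/{n}.npy",T)
E
python3 -m creep '[[-0.24,0.1,-0.31,0,0,0],[-0.24,0.1,-0.31,0,0,0],[-0.24,0.1,-0.31,0,0,0],[-0.24,0.1,-0.31,0,0,0],[-0.24,0.1,-0.31,0,0,0],[-0.24,0.1,-0.31,0,0,0],[-0.24,0.1,-0.31,0,0,0],[-0.24,0.1,-0.31,0,0,0],[-0.24,0.1,-0.31,0,0,0],[-0.24,0.1,-0.31,0,0,0]]' 100
python3 look.py w1 366 -239 11
```

```text
t: 1.15
tcp_pos: [368.8, -233.2, 131.2]
tcp_rot: [0.149, -0.149, 0.691, -0.691]
wrist_force: [-0.4, -1.0, -0.2]
gripper_width: 0.999
tcp [ 368.822 -233.153  131.155] guess px [328.166 231.858]
```

View pics/w1.png

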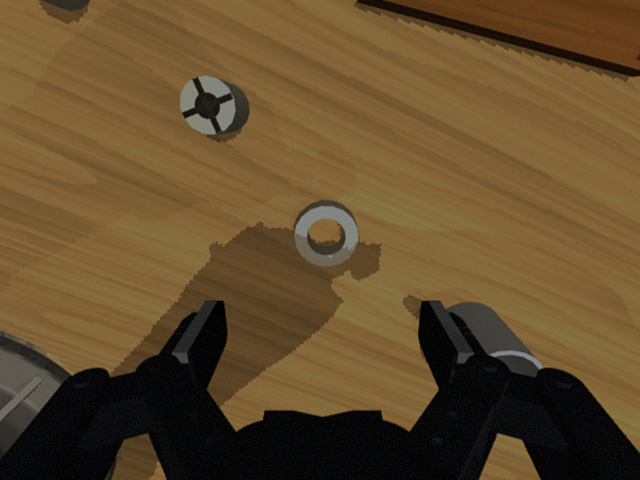

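```bash
python3 - <<'E'
from h import *
T=np.load("pics/w1.npy");c=cam("wrist",T);ct=cam("top")
print(plane(c,(326.5,234),22),proj(c,(366,-239,22)))
print("2-view", tri((c,(326.5,236)),(ct,(437.7,294.5))), tri((c,(326.5,236)),(cam("side"),(405.4,223))))
print("propR top",plane(c,(208,106),45))
p=plane(c,(326.5,234),22);print(plan([p[0],p[1],4]))
E
```

```text
[ 367.098 -236.839   22.   ] [328.401 236.261]
2-view (array([ 364.958, -237.85 ,   20.013]), np.float64(0.002496339824569624)) (array([ 364.293, -237.734,   13.517]), np.float64(1.6724513849414118))
propR top [ 421.193 -128.778   45.   ]
(array([ 0.002,  0.127,  0.002, -0.005, -0.   ,  0.003]), 'jaw now -65.7')
```

```bash
python3 -m creep '[[0.002,0.04,0.003,0,0,0],[0.002,0.08,0.003,0,0,0],[0.002,0.1,0.003,0,0,0],[0.002,0.115,0.003,0,0,0],[0.002,0.126,0.003,0,0,0],[0.002,0.126,0.003,0,0,0]]'
python3 -m creep '[[0,0,0,0,0,0],[0,0,0,0,0,0],[0,0,0,0,0,0],[0,0,0,0,0,0],[0,0,0,0,0,0],[0,0,0,0,0,0],[0,0,0,0,0,0],[0,0,0,0,0,0]]' 0
```

```text
t: 1.8
tcp_pos: [367.3, -238.6, 4.4]
tcp_rot: [0.147, -0.148, 0.692, -0.691]
wrist_force: [-0.3, -0.6, 0.7]
gripper_width: 1.002
t: 2.6
tcp_pos: [368.5, -238.4, 6.7]
tcp_rot: [-0.149, 0.148, -0.691, 0.692]
wrist_force: [-4.3, 2.2, 22.7]
gripper_width: 0.584
```

```bash
python3 -m creep '[[0,-0.02,0,0,0,0],[0,-0.06,0,0,0,0],[0,-0.1,0,0,0,0],[0,-0.1,0,0,0,0]]'
python3 - <<'E'
from h import *
print(plan([589,294,106]))
E
```

```text
t: 3.0
tcp_pos: [370.4, -239.2, 110.2]
tcp_rot: [-0.15, 0.146, -0.69, 0.693]
wrist_force: [0.7, -0.7, -1.6]
gripper_width: 0.583
(array([-0.418,  0.004, -0.397, -0.359,  0.001, -0.28 ]), 'jaw now -65.8')
```

```bash
python3 -m creep '[[-0.03,0,-0.03,0,0,0],[-0.07,0,-0.066,0,0,0],[-0.105,0,-0.1,0,0,0],[-0.14,0,-0.133,0,0,0],[-0.175,0,-0.166,0,0,0],[-0.21,0,-0.2,0,0,0],[-0.245,0,-0.233,0,0,0],[-0.28,0,-0.266,0,0,0],[-0.315,0,-0.3,0,0,0],[-0.35,0,-0.333,0,0,0]]'
python3 -m creep '[[-0.035,0,-0.033,0,0,0],[-0.057,0,-0.054,0,0,0],[-0.067,0,-0.064,0,0,0],[-0.067,0,-0.064,0,0,0],[-0.067,0,-0.064,0,0,0]]'
python3 look.py w2 589 294 5; python3 -c "
from h import *
print(plan([589,294,12]))"
```

```text
t: 4.0
tcp_pos: [551.0, 211.3, 105.6]
tcp_rot: [-0.149, 0.148, -0.691, 0.691]
wrist_force: [0.6, -1.6, -0.6]
gripper_width: 0.581
t: 4.5
tcp_pos: [585.2, 294.0, 105.2]
tcp_rot: [-0.148, 0.148, -0.691, 0.692]
wrist_force: [-0.3, -0.3, -0.4]
gripper_width: 0.578
tcp [585.169 293.955 105.157] guess px [325.055 229.536]
(array([-0.004,  0.093,  0.001, -0.049, -0.   ,  0.038]), 'jaw now -65.8')
```

View pics/w2.png

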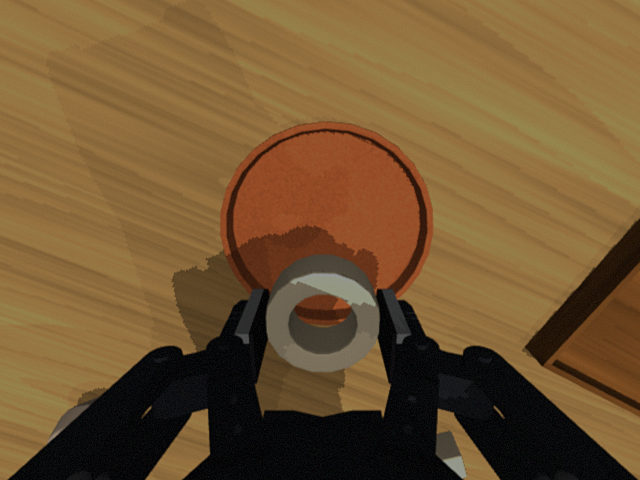

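```bash
python3 -m creep '[[-0.002,0.035,0,0,0,0],[-0.004,0.065,0,0,0,0],[-0.004,0.08,0,0,0,0],[-0.004,0.087,0,0,0,0],[-0.004,0.091,0,0,0,0],[-0.004,0.092,0,0,0,0],[-0.004,0.092,0,0,0,0]]'
```

```text
t: 5.25
tcp_pos: [589.6, 297.1, 14.3]
tcp_rot: [0.149, -0.148, 0.692, -0.691]
wrist_force: [-0.1, -0.7, -0.1]
gripper_width: 0.582
```

Creep down until contact.

```bash
python3 -m creep '[[0,0.001,0,0,0,0],[0,0.002,0,0,0,0],[0,0.002,0,0,0,0]]'; python3 -m creep '[[0,0.001,0,0,0,0],[0,0.001,0,0,0,0],[0,0.001,0,0,0,0]]'
```

```text
t: 5.55
tcp_pos: [589.4, 297.0, 11.9]
tcp_rot: [0.149, -0.148, 0.691, -0.691]
wrist_force: [-0.0, -0.0, 4.1]
gripper_width: 0.581
t: 5.85
tcp_pos: [589.4, 297.1, 11.8]
tcp_rot: [0.149, -0.148, 0.691, -0.691]
wrist_force: [-6.2, -3.7, 19.1]
gripper_width: 0.583
```

```bash
python3 -m creep '[[0,-0.0005,0,0,0,0],[0,-0.0005,0,0,0,0],[0,-0.0005,0,0,0,0],[0,-0.001,0,0,0,0]]' 100;python3 -m creep '[[0,-0.01,0,0,0,0],[0,-0.03,0,0,0,0],[0,-0.07,0,0,0,0],[0,-0.11,0,0,0,0],[0,-0.11,0,0,0,0]]'; python3 -c "
from h import *
print(plan([369,236,120],105.5))"
```

```text
t: 6.25
tcp_pos: [589.0, 296.8, 11.2]
tcp_rot: [-0.148, 0.148, -0.691, 0.691]
wrist_force: [0.1, 0.3, -0.6]
gripper_width: 1.0
t: 6.75
tcp_pos: [591.6, 298.5, 127.8]
tcp_rot: [0.151, -0.145, 0.692, -0.691]
wrist_force: [-0.3, 0.7, 0.5]
gripper_width: 0.998
(array([ 0.229,  0.006, -0.034,  0.079,  8.71 , -0.472]), 'jaw now -65.8')
```

```bash
python3 -m creep '[[0.04,0,-0.006,0,2,0],[0.085,0,-0.013,0,4,0],[0.13,0,-0.02,0,6,0],[0.17,0,-0.025,0,8,0],[0.2,0,-0.03,0,8.7,0],[0.22,0,-0.033,0,8.7,0],[0.229,0,-0.034,0,8.7,0],[0.229,0,-0.034,0,8.7,0],[0.229,0,-0.034,0,8.7,0]]'
python3 look.py w3 369 236 14
```

```text
t: 7.65
tcp_pos: [367.4, 234.4, 121.7]
tcp_rot: [0.096, -0.095, 0.701, -0.7]
wrist_force: [0.3, -0.6, -0.1]
gripper_width: 1.002
tcp [367.381 234.391 121.692] guess px [321.741 228.509]
```

View pics/w3.png

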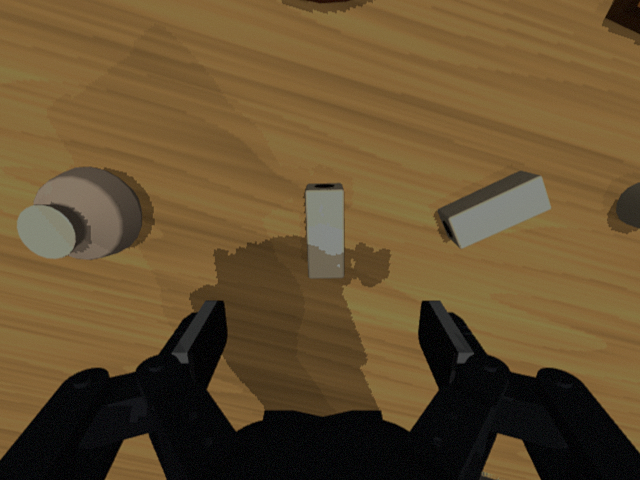

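```bash
python3 - <<'E'
from h import *
T=np.load("pics/w3.npy");c=cam("wrist",T)
for q in([(307,193),(343,191),(344,277),(309,278)],[(452,212),(541,177),(550,210),(461,247)]):
    P=np.array([plane(c,p,28) for p in q]);D=np.roll(P,-1,0)-P;m=P.mean(0)
    print(m,np.linalg.norm(D,axis=1),np.degrees(np.arctan2(D[:,1],D[:,0])))
    print(plan([m[0],m[1],8],np.degrees(np.arctan2(D[0,1],D[0,0]))))
E
```

```text
[368.065 232.616  28.   ] [25.668 67.556 27.166 66.934] [ -71.252 -162.685  107.322   16.026]
(array([-0.   ,  0.114,  0.002,  0.027, -3.25 , -0.041]), 'jaw now -74.5')
[420.105 115.589  28.   ] [64.57  26.517 67.176 29.021] [ -51.32  -138.78   130.81    35.946]
(array([ -0.019,   0.114,   0.129,   0.019, -23.182,  -0.045]), 'jaw now -74.5')
```

```bash
python3 -m creep '[[0,0.035,0.001,0,-1,0],[0,0.07,0.002,0,-1,0],[0,0.09,0.002,0,-1,0],[0,0.105,0.002,0,-1,0],[0,0.113,0.002,0,-1,0],[0,0.113,0.002,0,-1,0]]'
python3 -m creep '[[0,0,0,0,0,0],[0,0,0,0,0,0],[0,0,0,0,0,0],[0,0,0,0,0,0],[0,0,0,0,0,0],[0,0,0,0,0,0],[0,0,0,0,0,0],[0,0,0,0,0,0]]' 0
python3 -m creep '[[0,-0.02,0,0,0,0],[0,-0.06,0,0,0,0],[0,-0.1,0,0,0,0],[0,-0.12,0,0,0,0],[0,-0.12,0,0,0,0]]'; python3 -c "
from h import *
T=tool();c=np.array([591,-279,0]);u=np.array([np.cos(np.radians(101.5)),np.sin(np.radians(101.5)),0])
print(plan(c+50*u+[0,0,130],11.5),c+50*u,c-50*u)"
```

```text
t: 8.3
tcp_pos: [366.9, 232.0, 7.4]
tcp_rot: [-0.101, 0.102, -0.7, 0.7]
wrist_force: [0.7, 0.2, 0.5]
gripper_width: 0.999
t: 9.1
tcp_pos: [367.2, 232.1, 9.0]
tcp_rot: [0.102, -0.101, 0.7, -0.7]
wrist_force: [-2.7, -1.8, 13.7]
gripper_width: 0.316
t: 9.6
tcp_pos: [368.2, 232.8, 131.2]
tcp_rot: [0.103, -0.1, 0.7, -0.699]
wrist_force: [-0.1, 0.3, -0.8]
gripper_width: 0.314
(array([ -0.073,   0.001,   0.504,  -0.167, -85.006,  -0.289]), 'jaw now -73.5') [ 581.032 -230.004    0.   ] [ 600.968 -327.996    0.   ]
```

```bash
python3 -m creep '[[-0.004,0,0.03,0,8,0],[-0.01,0,0.07,0,16,0],[-0.016,0,0.115,0,24,0],[-0.023,0,0.16,0,32,0],[-0.029,0,0.205,0,40,0],[-0.036,0,0.25,0,48,0],[-0.042,0,0.295,0,56,0],[-0.049,0,0.34,0,64,0],[-0.055,0,0.385,0,72,0],[-0.062,0,0.43,0,80,0]]'
python3 -c "
from h import *
print(arm.get_state()['joints'],plan([581,-230,130],11.5))"
```

```text
t: 10.6
tcp_pos: [548.4, -164.5, 127.3]
tcp_rot: [0.374, -0.373, -0.6, 0.601]
wrist_force: [0.8, 1.1, -0.9]
gripper_width: 0.312
[ 0.092  0.379  0.107  1.937 -0.053  0.829 -2.457] (array([-0.073, -0.003, -0.   , -0.077, 14.689,  0.003]), 'jaw now -153.8')
```

```bash
python3 -m creep '[[-0.01,0,0,0,-8,0],[-0.03,0,0,0,-16,0],[-0.05,0,0,0,-24,0],[-0.065,0,0,0,-32,0],[-0.073,0,0,0,-40,0],[-0.073,0,0,0,-48,0],[-0.073,0,0,0,-56,0],[-0.073,0,0,0,-64,0],[-0.073,0,0,0,-72,0],[-0.073,0,0,0,-80,0]]'
python3 -m creep '[[0,0,0,0,-8,0],[0,0,0,0,-16,0],[0,0,0,0,-24,0],[0,0,0,0,-32,0],[0,0,0,0,-40,0],[0,0,0,0,-48,0],[0,0,0,0,-56,0],[0,0,0,0,-64,0],[0,0,0,0,-72,0],[0,0,0,0,-80,0]]'
python3 -m creep '[[0,0,0,0,-5,0],[0,0,0,0,-5,0]]'
python3 look.py w4 591 -279 5; python3 -c "
from h import *
print(arm.get_state()['joints'],plan([581,-230,130],11.5))"
```

```text
t: 11.6
tcp_pos: [580.6, -227.8, 127.0]
tcp_rot: [0.103, -0.104, 0.7, -0.699]
wrist_force: [0.4, 0.8, -1.1]
gripper_width: 0.317
t: 12.6
tcp_pos: [580.6, -227.7, 127.0]
tcp_rot: [-0.529, 0.529, -0.47, 0.469]
wrist_force: [-0.9, -0.4, -1.7]
gripper_width: 0.31
t: 12.8
tcp_pos: [580.6, -227.9, 127.1]
tcp_rot: [-0.548, 0.548, -0.447, 0.446]
wrist_force: [-0.1, -0.4, -1.3]
gripper_width: 0.312
tcp [ 580.58  -227.892  127.079] guess px [322.368 283.041]
[ 0.666  0.502 -0.519  1.789  0.301  0.932  0.217] (array([ 0.002, -0.003, -0.   ,  0.051, -0.104, -0.057]), 'jaw now 11.4')
```

View pics/w4.png

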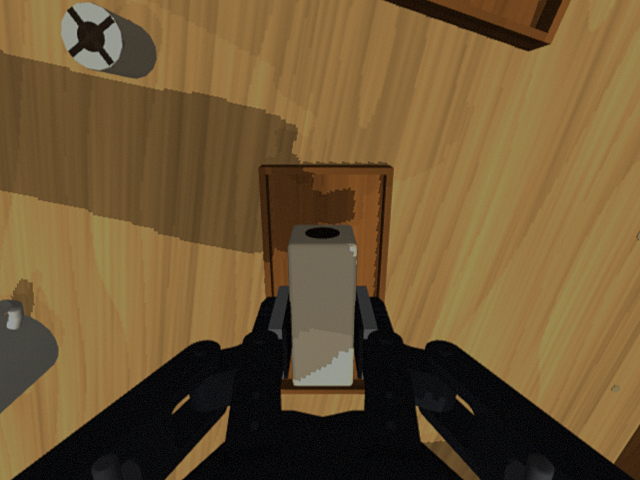

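```bash
python3 - <<'E'
from h import *
T=np.load("pics/w4.npy");c=cam("wrist",T)
q=[plane(c,p,18) for p in((260,166),(392,165),(325,393))]; print(np.array(q)); m=(q[0]+q[1])/2
d=(m-q[2]); print(m,np.linalg.norm(d),np.degrees(np.arctan2(d[1],d[0])),np.linalg.norm(q[0]-q[1]),np.degrees(np.arctan2(*(q[1]-q[0])[1::-1])))
ctr=(m+q[2])/2;print(ctr); u=d/np.linalg.norm(d)
for s in(50,-50): print(ctr+s*u)
print(plan(list((ctr+50*u)[:2])+[20],11.5))
E
```

```text
[[ 525.073 -187.512   18.   ]
 [ 620.516 -167.124   18.   ]
 [ 615.286 -384.705   18.   ]]
[ 572.794 -177.318   18.   ] 211.69511319666333 101.5790568334153 97.59531785883564 12.057848017149354
[ 594.04  -281.011   18.   ]
[ 584.004 -232.029   18.   ]
[ 604.076 -329.994   18.   ]
(array([ 0.005,  0.107,  0.003,  0.051, -0.104, -0.057]), 'jaw now 11.4')
```

```bash
python3 -m creep '[[0.003,0.035,0.001,0,0,0],[0.004,0.07,0.002,0,0,0],[0.004,0.09,0.002,0,0,0],[0.004,0.102,0.002,0,0,0],[0.004,0.108,0.002,0,0,0],[0.004,0.109,0.002,0,0,0],[0.004,0.109,0.002,0,0,0]]'
python3 -m creep '[[0,0.001,0,0,0,0],[0,0.002,0,0,0,0],[0,0.002,0,0,0,0]]'
```

```text
t: 13.55
tcp_pos: [584.4, -231.6, 20.1]
tcp_rot: [0.548, -0.547, 0.447, -0.448]
wrist_force: [-0.9, 0.2, -1.8]
gripper_width: 0.315
t: 13.85
tcp_pos: [584.0, -231.6, 17.7]
tcp_rot: [0.548, -0.548, 0.447, -0.448]
wrist_force: [0.3, -0.7, -1.8]
gripper_width: 0.316
```

```bash
python3 -m creep '[[0,0.001,0,0,0,0],[0,0.002,0,0,0,0],[0,0.002,0,0,0,0]]';python3 -m creep '[[0,0.001,0,0,0,0],[0,0.0015,0,0,0,0],[0,0.0015,0,0,0,0]]'
```

```text
t: 14.15
tcp_pos: [583.8, -231.5, 15.2]
tcp_rot: [-0.548, 0.548, -0.447, 0.447]
wrist_force: [0.7, -0.8, -1.5]
gripper_width: 0.314
t: 14.45
tcp_pos: [584.0, -231.5, 14.2]
tcp_rot: [-0.548, 0.548, -0.447, 0.447]
wrist_force: [-2.4, 0.0, 5.9]
gripper_width: 0.311
```

```bash
python3 -m creep '[[0,0,0,0,0,0],[0,0,0,0,0,0],[0,0,0,0,0,0],[0,0,0,0,0,0]]' 55;python3 -m creep '[[0,-0.01,0,0,0,0],[0,-0.03,0,0,0,0],[0,-0.07,0,0,0,0],[0,-0.11,0,0,0,0],[0,-0.11,0,0,0,0]]'; python3 -c "
from h import *
print(plan([420,116,125],42))"
```

```text
t: 14.85
tcp_pos: [583.9, -231.5, 13.8]
tcp_rot: [0.548, -0.548, 0.447, -0.447]
wrist_force: [-0.4, -0.2, 0.1]
gripper_width: 0.549
t: 15.35
tcp_pos: [586.7, -232.0, 130.0]
tcp_rot: [0.549, -0.547, 0.445, -0.45]
wrist_force: [0.5, -0.4, 0.4]
gripper_width: 0.545
(array([ -0.374,   0.003,  -0.094,  -0.309, -30.479,   0.333]), 'jaw now 11.5')
```

```bash
python3 -m creep '[[-0.04,0,-0.01,0,-4,0],[-0.08,0,-0.02,0,-8,0],[-0.125,0,-0.031,0,-12,0],[-0.17,0,-0.043,0,-16,0],[-0.215,0,-0.054,0,-20,0],[-0.26,0,-0.065,0,-24,0],[-0.305,0,-0.077,0,-27,0],[-0.345,0,-0.087,0,-30,0],[-0.374,0,-0.094,0,-30.4,0],[-0.374,0,-0.094,0,-30.4,0]]' 100
python3 -m creep '[[0,0,0,0,0,0],[0,0,0,0,0,0]]'
python3 look.py w5 420 116 14
```

```text
t: 16.35
tcp_pos: [415.7, 119.5, 124.6]
tcp_rot: [0.647, -0.646, 0.286, -0.287]
wrist_force: [0.1, -0.4, 1.3]
gripper_width: 1.003
t: 16.55
tcp_pos: [417.5, 115.5, 124.0]
tcp_rot: [-0.646, 0.646, -0.288, 0.288]
wrist_force: [1.3, -0.5, -0.1]
gripper_width: 1.001
tcp [417.47  115.523 123.995] guess px [324.695 232.054]
```

View pics/w5.png

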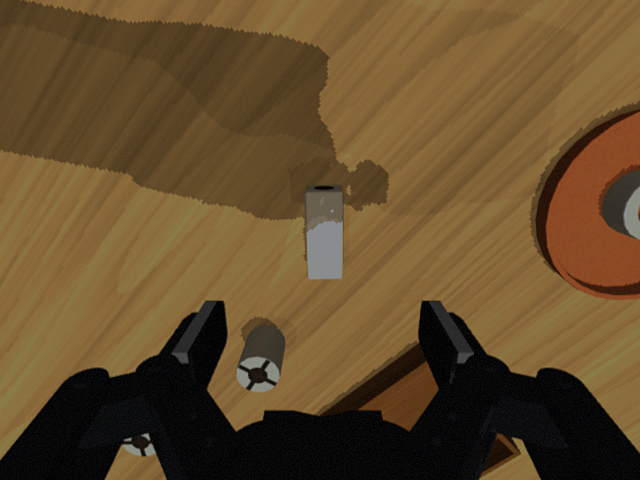

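```bash
python3 - <<'E'
from h import *
T=np.load("pics/w5.npy");c=cam("wrist",T)
m=plane(c,(325,235.5),28);print(m,plan([m[0],m[1],13],42))
E
python3 -m creep '[[0,0.035,0.001,0,0,0],[0,0.07,0.002,0,0,0],[0,0.09,0.002,0,0,0],[0,0.105,0.002,0,0,0],[0,0.112,0.002,0,0,0],[0,0.112,0.002,0,0,0]]'
```

```text
[418.772 117.567  28.   ] (array([-0.001,  0.111,  0.002,  0.002, -0.163,  0.015]), 'jaw now 41.8')
t: 17.2
tcp_pos: [418.4, 117.1, 11.3]
tcp_rot: [-0.645, 0.646, -0.289, 0.288]
wrist_force: [0.2, 0.7, 0.5]
gripper_width: 1.0
```

Target second slot about (602.5,-329), jaws 11.5.

```bash
python3 -m creep '[[0,0,0,0,0,0],[0,0,0,0,0,0],[0,0,0,0,0,0],[0,0,0,0,0,0],[0,0,0,0,0,0],[0,0,0,0,0,0],[0,0,0,0,0,0],[0,0,0,0,0,0]]' 0
python3 -m creep '[[0,-0.02,0,0,0,0],[0,-0.06,0,0,0,0],[0,-0.1,0,0,0,0],[0,-0.12,0,0,0,0],[0,-0.12,0,0,0,0]]'; python3 -c "
from h import *
print(plan([602.5,-330,130],11.5))"
```

```text
t: 18.0
tcp_pos: [419.0, 117.5, 12.5]
tcp_rot: [0.646, -0.646, 0.288, -0.288]
wrist_force: [-4.1, -2.2, 15.6]
gripper_width: 0.309
t: 18.5
tcp_pos: [420.1, 117.7, 134.4]
tcp_rot: [0.646, -0.645, 0.287, -0.29]
wrist_force: [-0.8, -0.7, -1.0]
gripper_width: 0.309
(array([ 0.455,  0.005, -0.163, -0.245, 30.386,  0.126]), 'jaw now 41.9')
```

```bash
python3 -m creep '[[0.04,0,-0.014,0,3,0],[0.085,0,-0.03,0,6,0],[0.13,0,-0.046,0,9,0],[0.175,0,-0.062,0,12,0],[0.22,0,-0.078,0,15,0],[0.265,0,-0.095,0,18,0],[0.31,0,-0.111,0,21,0],[0.355,0,-0.127,0,24,0],[0.395,0,-0.141,0,27,0],[0.425,0,-0.152,0,30,0]]'
python3 -m creep '[[0.02,0,-0.01,0,0.4,0],[0.028,0,-0.013,0,0.4,0],[0.028,0,-0.013,0,0.4,0]]'
python3 -m creep '[[0,0,0,0,0,0]]'; python3 look.py w6 602.5 -330 19; python3 -c "
from h import *
print(plan([603,-330,22],11.5))"
```

```text
t: 19.5
tcp_pos: [589.3, -303.1, 130.2]
tcp_rot: [-0.548, 0.549, -0.447, 0.446]
wrist_force: [-0.1, 0.1, -0.2]
gripper_width: 0.311
t: 19.8
tcp_pos: [581.4, -330.9, 130.9]
tcp_rot: [-0.547, 0.548, -0.448, 0.447]
wrist_force: [0.5, 0.1, -1.2]
gripper_width: 0.31
t: 19.9
tcp_pos: [582.4, -328.8, 131.6]
tcp_rot: [0.548, -0.548, 0.447, -0.447]
wrist_force: [0.3, 0.5, -0.8]
gripper_width: 0.313
tcp [ 582.361 -328.777  131.614] guess px [346.612 235.884]
(array([ 0.006,  0.11 ,  0.02 , -0.006,  0.134, -0.031]), 'jaw now 11.6')
```

View pics/w6.png

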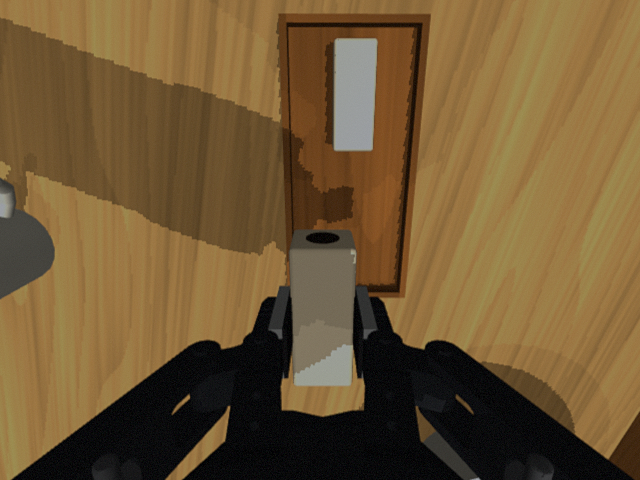

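```bash
python3 -m creep '[[0.004,0,0.015,0,0,0],[0.004,0.02,0.021,0,0,0],[0.004,0.05,0.021,0,0,0],[0.004,0.08,0.021,0,0,0],[0.004,0.095,0.021,0,0,0],[0.004,0.105,0.021,0,0,0],[0.004,0.11,0.021,0,0,0],[0.004,0.11,0.021,0,0,0]]'
python3 -m creep '[[0,0.001,0,0,0,0],[0,0.002,0,0,0,0],[0,0.002,0,0,0,0]]'
```

```text
t: 20.75
tcp_pos: [604.1, -329.9, 22.0]
tcp_rot: [0.548, -0.548, 0.447, -0.447]
wrist_force: [-0.6, -0.4, -0.4]
gripper_width: 0.317
t: 21.05
tcp_pos: [604.1, -330.3, 20.4]
tcp_rot: [0.548, -0.548, 0.447, -0.448]
wrist_force: [0.1, 0.7, -1.0]
gripper_width: 0.307
```

```bash
python3 -m creep '[[0,0.001,0,0,0,0],[0,0.002,0,0,0,0],[0,0.002,0,0,0,0]]';python3 -m creep '[[0,0.001,0,0,0,0],[0,0.001,0,0,0,0],[0,0.001,0,0,0,0]]'
```

```text
t: 21.35
tcp_pos: [603.8, -330.0, 17.7]
tcp_rot: [-0.548, 0.548, -0.447, 0.447]
wrist_force: [0.2, 0.1, -0.7]
gripper_width: 0.311
t: 21.65
tcp_pos: [603.9, -330.0, 17.6]
tcp_rot: [-0.548, 0.548, -0.447, 0.447]
wrist_force: [-4.6, 1.9, 11.2]
gripper_width: 0.309
```

```bash
python3 -m creep '[[0,0,0,0,0,0],[0,0,0,0,0,0],[0,0,0,0,0,0],[0,0,0,0,0,0]]' 55;python3 -m creep '[[0,-0.01,0,0,0,0],[0,-0.03,0,0,0,0],[0,-0.07,0,0,0,0],[0,-0.11,0,0,0,0],[0,-0.11,0,0,0,0]]'; python3 -c "
from h import *
print(plan([422,-130,135]))"
```

```text
t: 22.05
tcp_pos: [603.9, -330.0, 16.7]
tcp_rot: [0.548, -0.548, 0.447, -0.447]
wrist_force: [-0.3, 0.7, 0.2]
gripper_width: 0.552
t: 22.55
tcp_pos: [606.8, -330.9, 133.5]
tcp_rot: [0.548, -0.547, 0.444, -0.45]
wrist_force: [0.7, 0.3, 0.1]
gripper_width: 0.55
(array([-0.234, -0.004, -0.141, -0.379, -0.001,  0.29 ]), 'jaw now 11.5')
```

```bash
python3 -m creep '[[-0.03,0,-0.018,0,3,0],[-0.07,0,-0.042,0,6,0],[-0.11,0,-0.066,0,9,0],[-0.15,0,-0.09,0,12,0],[-0.19,0,-0.114,0,15,0],[-0.22,0,-0.132,0,16.5,0],[-0.234,0,-0.141,0,16.5,0],[-0.234,0,-0.141,0,16.5,0],[-0.234,0,-0.141,0,16.5,0]]' 100
python3 look.py w7 422 -130 22; python3 - <<'E'
from h import *
T=np.load("pics/w7.npy");c=cam("wrist",T);im=cv2.imread("pics/w7.png")
p=proj(c,(422,-130,45));b,r,k=blob(im,p+[14,0],win=70,smax=60,vmin=80);print(p,b,r)
E
```

```text
t: 23.45
tcp_pos: [419.8, -129.4, 127.4]
tcp_rot: [-0.478, 0.478, -0.521, 0.522]
wrist_force: [0.5, 0.4, 0.2]
gripper_width: 1.0
tcp [ 419.797 -129.412  127.36 ] guess px [325.277 232.848]
[325.613 243.201] [340.322 242.678] ((338.9000244140625, 241.20001220703125), (13.80000114440918, 8.0), 53.13010025024414)
```

View pics/w7.png

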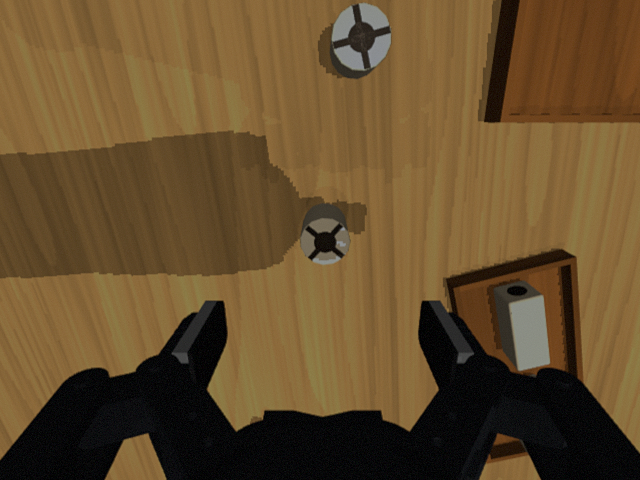

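```bash
python3 -m creep '[[0,0.035,0.001,0,0,0],[0,0.07,0.002,0,0,0],[0,0.09,0.002,0,0,0],[0,0.103,0.002,0,0,0],[0,0.109,0.002,0,0,0],[0,0.109,0.002,0,0,0]]'
python3 -m creep '[[0,0,0,0,0,0],[0,0,0,0,0,0],[0,0,0,0,0,0],[0,0,0,0,0,0],[0,0,0,0,0,0],[0,0,0,0,0,0],[0,0,0,0,0,0],[0,0,0,0,0,0]]' 0
python3 -m creep '[[0,-0.02,0,0,0,0],[0,-0.06,0,0,0,0],[0,-0.1,0,0,0,0],[0,-0.11,0,0,0,0],[0,-0.11,0,0,0,0]]'; python3 -c "
from h import *
a=np.radians(85);u=np.array([np.cos(a),np.sin(a),0])
print(plan(np.array([627,9,130])-35*u,-5), np.array([627,9,130])-35*u,np.array([627,9,130])+35*u)"
```

```text
t: 24.1
tcp_pos: [421.2, -129.2, 17.6]
tcp_rot: [0.478, -0.478, 0.521, -0.521]
wrist_force: [-0.6, -0.2, 0.4]
gripper_width: 1.0
t: 24.9
tcp_pos: [421.4, -129.3, 18.6]
tcp_rot: [-0.478, 0.478, -0.521, 0.522]
wrist_force: [-3.5, 0.9, 15.9]
gripper_width: 0.404
t: 25.4
tcp_pos: [421.8, -129.7, 129.3]
tcp_rot: [-0.478, 0.477, -0.52, 0.523]
wrist_force: [-0.9, 0.1, -1.4]
gripper_width: 0.4
(array([-0.121, -0.   ,  0.192, -0.189, -0.024,  0.089]), 'jaw now -5.0') [623.95  -25.867 130.   ] [630.05   43.867 130.   ]
```

```bash
python3 -m creep '[[-0.02,0,0.03,0,0,0],[-0.04,0,0.065,0,0,0],[-0.063,0,0.1,0,0,0],[-0.085,0,0.135,0,0,0],[-0.107,0,0.17,0,0,0],[-0.121,0,0.19,0,0,0],[-0.121,0,0.192,0,0,0],[-0.121,0,0.192,0,0,0]]'
python3 look.py w8 624 -26 5; python3 -c "
from h import *
print(plan([624,-26,26],-5))"
```

```text
t: 26.2
tcp_pos: [622.0, -24.8, 125.6]
tcp_rot: [0.477, -0.479, 0.522, -0.52]
wrist_force: [-0.5, -0.4, -0.8]
gripper_width: 0.401
tcp [622.043 -24.821 125.57 ] guess px [325.45 227.67]
(array([0.   , 0.1  , 0.003, 0.151, 0.031, 0.021]), 'jaw now -5.0')
```

View pics/w8.png

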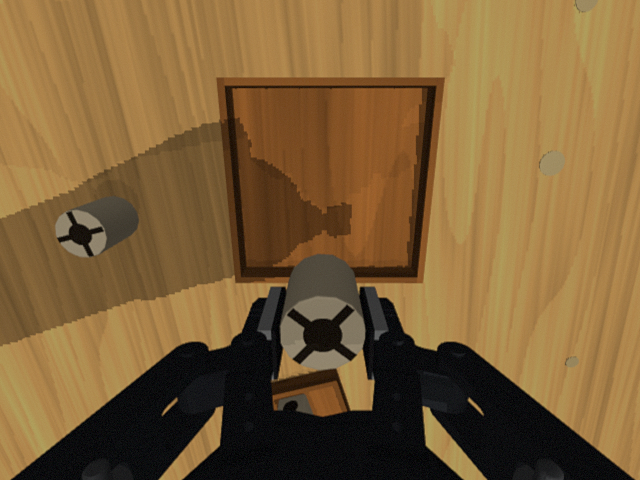

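```bash
python3 -m creep '[[0,0.035,0.002,0,0,0],[0,0.065,0.003,0,0,0],[0,0.082,0.003,0,0,0],[0,0.092,0.003,0,0,0],[0,0.097,0.003,0,0,0],[0,0.097,0.003,0,0,0]]'
python3 -m creep '[[0,0.001,0,0,0,0],[0,0.002,0,0,0,0],[0,0.002,0,0,0,0]]';python3 -m creep '[[0,0.001,0,0,0,0],[0,0.0015,0,0,0,0],[0,0.0015,0,0,0,0]]'
```

```text
t: 26.85
tcp_pos: [625.8, -25.6, 31.0]
tcp_rot: [-0.478, 0.478, -0.521, 0.521]
wrist_force: [0.7, 0.7, -0.2]
gripper_width: 0.401
t: 27.15
tcp_pos: [626.0, -25.5, 29.4]
tcp_rot: [-0.478, 0.478, -0.521, 0.521]
wrist_force: [-0.2, -0.7, -0.4]
gripper_width: 0.397
t: 27.45
tcp_pos: [625.7, -25.5, 27.3]
tcp_rot: [0.478, -0.478, 0.521, -0.521]
wrist_force: [0.2, 1.2, -1.5]
gripper_width: 0.403
```

```bash
python3 -m creep '[[0,0.001,0,0,0,0],[0,0.002,0,0,0,0],[0,0.002,0,0,0,0]]';python3 -m creep '[[0,0.001,0,0,0,0],[0,0.001,0,0,0,0],[0,0.001,0,0,0,0]]'
```

```text
t: 27.75
tcp_pos: [625.6, -25.4, 25.2]
tcp_rot: [0.478, -0.478, 0.521, -0.521]
wrist_force: [0.6, 0.1, -0.4]
gripper_width: 0.404
t: 28.05
tcp_pos: [625.7, -25.4, 24.3]
tcp_rot: [0.478, -0.478, 0.521, -0.521]
wrist_force: [-0.2, 0.5, -1.1]
gripper_width: 0.404
```

```bash
python3 -m creep '[[0,0.0005,0,0,0,0],[0,0.001,0,0,0,0],[0,0.001,0,0,0,0]]'
```

```text
t: 28.35
tcp_pos: [625.8, -25.4, 23.8]
tcp_rot: [-0.478, 0.478, -0.521, 0.521]
wrist_force: [-3.3, -0.1, 7.1]
gripper_width: 0.399
```

Contact. Release (half-open), rise, and go to the last prop.

```bash
python3 -m creep '[[0,0,0,0,0,0],[0,0,0,0,0,0],[0,0,0,0,0,0],[0,0,0,0,0,0]]' 70;python3 -m creep '[[0,-0.01,0,0,0,0],[0,-0.03,0,0,0,0],[0,-0.07,0,0,0,0],[0,-0.11,0,0,0,0],[0,-0.11,0,0,0,0]]'; python3 -c "
from h import *
c=cam('wrist',np.load('pics/w8.npy'));print(plane(c,(81,234),45))
c=cam('wrist',np.load('pics/w7.npy'));print(plane(c,(362,39),45))
print(plan([455,-3,135],-5))"
```

```text
t: 28.75
tcp_pos: [625.7, -25.4, 23.3]
tcp_rot: [0.478, -0.478, 0.521, -0.521]
wrist_force: [-0.1, -0.4, -0.7]
gripper_width: 0.701
t: 29.25
tcp_pos: [628.5, -25.0, 139.5]
tcp_rot: [-0.48, 0.476, -0.519, 0.523]
wrist_force: [0.5, 0.6, 0.2]
gripper_width: 0.701
[453.352  -3.233  45.   ]
[454.075  -3.654  45.   ]
(array([-0.007,  0.003, -0.175, -0.446,  0.025, -0.026]), 'jaw now -5.0')
```

```bash
python3 -m creep '[[-0.002,0,-0.035,0,0,0],[-0.004,0,-0.075,0,0,0],[-0.006,0,-0.115,0,0,0],[-0.007,0,-0.15,0,0,0],[-0.007,0,-0.17,0,0,0],[-0.007,0,-0.174,0,0,0],[-0.007,0,-0.174,0,0,0],[-0.007,0,-0.174,0,0,0]]' 100
python3 look.py w9 454.5 -3.3 45;python3 -c "
from h import *
print(plan([454.5,-3.3,18],-5)); im=cv2.imread('pics/w9.png'); cv2.imwrite('pics/w9c.png',im[130:330,200:450])"
```

```text
t: 30.05
tcp_pos: [454.1, -3.4, 133.7]
tcp_rot: [-0.478, 0.477, -0.521, 0.521]
wrist_force: [-0.2, 0.4, 0.6]
gripper_width: 0.999
tcp [454.143  -3.41  133.728] guess px [322.951 239.554]
(array([-0.   ,  0.116,  0.   , -0.036,  0.006, -0.032]), 'jaw now -5.0')
```

View pics/w9c.png

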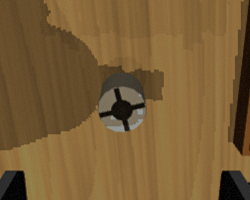

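```bash
python3 -m creep '[[0,0.035,0,0,0,0],[0,0.07,0,0,0,0],[0,0.095,0,0,0,0],[0,0.109,0,0,0,0],[0,0.116,0,0,0,0],[0,0.116,0,0,0,0]]'
python3 -m creep '[[0,0,0,0,0,0],[0,0,0,0,0,0],[0,0,0,0,0,0],[0,0,0,0,0,0],[0,0,0,0,0,0],[0,0,0,0,0,0],[0,0,0,0,0,0],[0,0,0,0,0,0]]' 0
python3 -m creep '[[0,-0.02,0,0,0,0],[0,-0.06,0,0,0,0],[0,-0.1,0,0,0,0],[0,-0.11,0,0,0,0],[0,-0.11,0,0,0,0],[0,-0.11,0,0,0,0]]'; python3 -c "
from h import *
print(plan([630,44,130],-5))"
```

```text
t: 30.7
tcp_pos: [453.2, -3.2, 17.0]
tcp_rot: [0.478, -0.478, 0.521, -0.521]
wrist_force: [0.7, -0.6, 0.1]
gripper_width: 1.002
t: 31.5
tcp_pos: [453.5, -3.5, 18.2]
tcp_rot: [-0.478, 0.478, -0.521, 0.522]
wrist_force: [-4.5, -0.5, 16.1]
gripper_width: 0.403
t: 32.1
tcp_pos: [452.5, -3.8, 126.6]
tcp_rot: [0.477, -0.478, 0.521, -0.521]
wrist_force: [0.7, -1.2, -1.2]
gripper_width: 0.405
(array([-0.063, -0.004,  0.173,  0.028, -0.005,  0.022]), 'jaw now -5.0')
```

```bash
python3 -m creep '[[-0.01,0,0.03,0,0,0],[-0.025,0,0.07,0,0,0],[-0.04,0,0.11,0,0,0],[-0.053,0,0.145,0,0,0],[-0.061,0,0.168,0,0,0],[-0.063,0,0.173,0,0,0],[-0.063,0,0.173,0,0,0],[-0.063,0,0.173,0,0,0]]'
python3 -m creep '[[0,0.035,0,0,0,0],[0,0.065,0,0,0,0],[0,0.082,0,0,0,0],[0,0.092,0,0,0,0],[0,0.096,0,0,0,0],[0,0.096,0,0,0,0]]'
python3 -m creep '[[0,0.001,0,0,0,0],[0,0.002,0,0,0,0],[0,0.002,0,0,0,0]]'
```

```text
t: 32.9
tcp_pos: [629.5, 44.2, 125.9]
tcp_rot: [0.477, -0.479, 0.522, -0.521]
wrist_force: [-0.3, -0.1, -1.4]
gripper_width: 0.403
t: 33.5
tcp_pos: [631.0, 44.4, 31.7]
tcp_rot: [-0.478, 0.478, -0.521, 0.521]
wrist_force: [-0.1, 0.2, -0.5]
gripper_width: 0.406
t: 33.8
tcp_pos: [631.1, 44.3, 29.8]
tcp_rot: [-0.478, 0.478, -0.521, 0.521]
wrist_force: [-0.4, 0.4, -0.3]
gripper_width: 0.404
```

```bash
python3 -m creep '[[0,0.001,0,0,0,0],[0,0.002,0,0,0,0],[0,0.003,0,0,0,0],[0,0.004,0,0,0,0],[0,0.004,0,0,0,0]]';python3 -m creep '[[0,0.001,0,0,0,0],[0,0.0015,0,0,0,0],[0,0.0015,0,0,0,0]]'
```

```text
t: 34.3
tcp_pos: [630.7, 44.3, 25.1]
tcp_rot: [0.478, -0.478, 0.521, -0.521]
wrist_force: [0.6, 1.0, -0.3]
gripper_width: 0.403
t: 34.6
tcp_pos: [630.8, 44.4, 23.7]
tcp_rot: [0.478, -0.478, 0.521, -0.521]
wrist_force: [0.1, 0.1, 0.1]
gripper_width: 0.402
```

```bash
python3 -m creep '[[0,0.0005,0,0,0,0],[0,0.0005,0,0,0,0]]'
```

```text
t: 34.8
tcp_pos: [630.9, 44.4, 23.4]
tcp_rot: [-0.478, 0.478, -0.521, 0.521]
wrist_force: [-0.8, 0.1, 0.1]
gripper_width: 0.405
```

```bash
python3 -m creep '[[0,0.0005,0,0,0,0],[0,0.0008,0,0,0,0],[0,0.0008,0,0,0,0]]'; python3 -m creep '[[0,0,0,0,0,0],[0,0,0,0,0,0],[0,0,0,0,0,0],[0,0,0,0,0,0]]' 70;python3 -m creep '[[0,-0.01,0,0,0,0],[0,-0.03,0,0,0,0],[0,-0.07,0,0,0,0],[0,-0.12,0,0,0,0],[0,-0.17,0,0,0,0],[0,-0.2,0,0,0,0]]'
python3 -m creep '[[0,0,-0.04,0,0,0],[0,0,-0.08,0,0,0],[0,0,-0.12,0,0,0],[0,0,-0.15,0,0,0],[0,0,-0.15,0,0,0],[0,0,-0.15,0,0,0]]'
python3 - <<'E'
from h import *
a=arm.read_camera("top");b=arm.read_camera("side");cv2.imwrite("pics/s1.png",b);cv2.imwrite("pics/t1.png",a)
cv2.imwrite("pics/end.png",np.vstack([cv2.resize(a[120:340,110:560],(720,300)),cv2.resize(b[160:400,130:490],(720,300))]) if 0 else np.hstack([a[120:340,100:500],b[160:380,130:530]]))
c,d=cam("top"),cam("side")
for n,p in(("slot1",(584,-231.5,19)),("slot2",(604,-330,19)),("ring",(589.5,297,16)),("prop1",(625.7,-25.4,27.5)),("prop2",(631,44.4,27.5))): print(n,proj(c,p),proj(d,p))
o=cv2.imread("pics/top0.png"); 
for n,q in(("vase",(138,306)),("mug",(520,316))): print(n,blob(o,q,win=28)[0],blob(a,q,win=28)[0])
E
```

```text
t: 35.1
tcp_pos: [630.9, 44.4, 23.3]
tcp_rot: [-0.478, 0.478, -0.521, 0.521]
wrist_force: [-4.7, -1.2, 13.1]
gripper_width: 0.404
t: 35.5
tcp_pos: [630.8, 44.4, 22.4]
tcp_rot: [0.478, -0.478, 0.521, -0.521]
wrist_force: [1.2, -0.1, 0.4]
gripper_width: 0.7
t: 36.1
tcp_pos: [631.6, 44.9, 227.4]
tcp_rot: [-0.479, 0.477, -0.52, 0.522]
wrist_force: [0.3, 0.6, 0.3]
gripper_width: 0.701
t: 36.7
tcp_pos: [481.5, 57.3, 223.6]
tcp_rot: [-0.478, 0.478, -0.521, 0.522]
wrist_force: [0.7, -0.4, 1.0]
gripper_width: 0.699
slot1 [432.196 194.39 ] [342.114 196.113]
slot2 [476.781 185.601] [356.609 181.884]
ring [194.385 191.735] [199.099 284.44 ]
prop1 [338.837 174.83 ] [284.004 217.421]
prop2 [307.262 172.445] [264.475 227.522]
vase [137.121 304.686] [137.342 304.478]
mug [523.093 314.374] [522.829 314.323]
```

View pics/end.png

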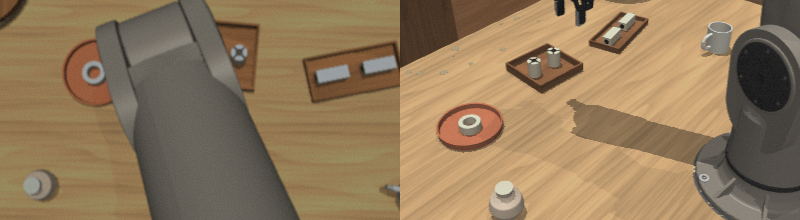

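```bash
python3 - <<'E'
from h import *
a,b=cv2.imread("pics/t1.png"),cv2.imread("pics/s1.png");c,d=cam("top"),cam("side")
for n,p,q in(("slot1",(432,194),(342,196)),("slot2",(477,185),(357,181)),("prop1",(339,172),(284,217)),("ring",(187,188),(199,278))):
    u=blob(a,p,win=22);v=blob(b,q,win=18); print(n,u[0],v[0],u[1][1:],*tri((c,u[0]),(d,v[0])))
print(arm.get_state()["t"]); arm.finish_job()
E
```

```text
slot1 [432.605 193.245] [346.406 190.815] ((13.532011985778809, 33.33973693847656), 78.69007110595703) [ 576.518 -231.292   40.553] 6.472732526535692
slot2 [479.534 184.091] [351.806 185.428] ((13.532012939453125, 33.53586196899414), 78.69007110595703) [ 618.926 -338.753   -2.92 ] 7.7608942079969845
prop1 [328.571 176.968] [283.289 216.572] ((30.0, 40.0), 0.0) [612.878  -5.162  46.326] 3.8338753204334117
ring [197.156 187.69 ] [199.54  284.272] ((40.99999237060547, 25.999996185302734), 90.0) [598.99  291.981   8.579] 1.8698916305806175
36.8
the job is handed in; nothing more can be done
```

All five pieces are placed and released, and I handed the job in at 36.8 s of the 122 s allowed. The ring is in the dish, both posts lie end to end along the tray, and both props stand in the box. Each piece was lowered until the wrist force showed contact, then let go.

**What the last checks showed:**
- **Pictures:** The final side view shows the posts flat and lengthwise, the props upright and the ring flat. In the top view the arm hid one prop.
- **Posts:** The top view puts both within about 3 px (about 6 mm) of where I released them. They point along the tray's length.
- **Mug and vase:** Both stayed within 0.4 px (about 1 mm) of their starting positions in the top view.

**Check that failed:** The last automatic two-view height check disagreed for the posts and the one prop I measured. It gave about 41 and -3 mm for the posts and 46 mm for the prop, with rays missing each other by 4–8 mm. The side-view windows probably merged the two posts, and the top-view window for the prop probably caught the arm. I therefore relied on the pictures and the contact heights at release, so the final resting heights were not confirmed by measurement. The ring measured 9 mm with a 2 mm miss, against about 16 mm expected. Its top-view blob also looked contaminated by the arm.

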